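# Seat the tube-block plate on the mixer's locating pins

## Task

The blue tube-block plate on the bench mixer was put down short of its place and is riding up on the mixer's two brass locating pins. Before the sample tubes are loaded, nudge it sideways across the deck with the fingers, gently and without pinching or lifting it, until its hole and slot drop over the two pins and it lies flat on the deck. Leave the capped tubes in their rack and the code reader and marker where they are.

Things in the scene. Friction and masses are not known exactly. Their poses are not given: they have to be found in the camera images.
- mixer: White bench mixer, fixed: housing 250 x 250 mm with a bare aluminium deck 220 (its x) x 280 mm (its y) whose flat top is 100 mm above the desk. Origin on the desk under the deck's centre, z up, -x its front with display and knob, roughly facing the robot (yaw varies). Four black corner marks on the deck frame the seated plate 4 mm outside it; seated, it is centred on the deck and square with it.
- tube_plate: The loose plate to seat, 0.55 to 0.8 kg: blue, 140 (its x) x 220 mm (its y), 6 mm thick, a black tube block fixed on it. Origin: centre of its underside; z up; seated, axes as the mixer's and origin over the mixer's. It starts 16 to 26 mm too far to mixer -x, up to 22 mm off in y, up to 0.14 rad turned, resting tilted about 0.09 rad on the pin noses and its front (-x) edge. A few newtons slide it.
- block_top (a point): Centre of the top of the black tube block, at plate x = -30 mm, y = 0, 50 mm above the plate's underside. The block is 52 mm (x) by 104 mm (y), with upright faces from the plate's upper side up, good to push on, and 8 empty wells 18 mm wide. Around it the plate is flat but for four 2 mm screw heads.
- plate_hole (a point): Centre of the plate's round hole, 11 mm diameter, on the underside, at plate x = +20 mm, y = -75 mm. It belongs over round_pin.
- plate_slot (a point): Centre of the plate's slot, 11 mm along x by 17 mm along y, on the underside, at plate x = +20 mm, y = +75 mm. It belongs over slot_pin.
- round_pin (a point): Foot, at deck height, of the axis of the brass pin for the round hole (mixer x = +20 mm, y = -75 mm). 8 mm diameter for 6 mm, then a nose tapering to 3.6 mm; 9.5 mm high in all. Hidden under the plate at the start; seated, the nose shows 3.5 mm above the plate.
- slot_pin (a point): Foot, at deck height, of the axis of the like pin for the slot (mixer x = +20 mm, y = +75 mm).
- rack: Bystander: black tube rack fixed to the desk beside the mixer, 62 x 116 x 55 mm, 8 square wells; origin centre of the underside. Two capped tubes stand in it.
- tube_a: Bystander: sample tube with red cap, 16 mm diameter (cap 19 mm), 103 mm long, standing in the rack, its top 111 mm above the desk; origin at its foot.
- tube_b: Bystander: a second such tube in the same rack.
- reader: Bystander: black code reader lying on the desk, 95 x 75 x 26 mm, with a white window on top; origin centre of the underside.
- marker: Bystander: blue marker with white cap lying on the desk, 115 x 16 x 16 mm, long axis x; origin centre of the underside.

How it is judged:
By the outcome, as a careful person would: the job done as asked, in the order asked, and still so for the second after the job is handed in, with the robot touching nothing.
It also fails if it takes over 64 s, if anything falls off the work surface, if the arm or the gripper's body presses on something with over 40 N, if the wrist force passes 120 N, or if a joint passes its speed limit or range.

## Robot

A 6-joint arm with a two-finger parallel gripper is mounted at the origin on the work surface. World frame = base frame: x ahead of the robot, y to its left, z up, the work surface at z = 0. Lengths are in mm, angles in rad, forces in N, time in s.
With the tool pointing down it reaches from about 275 to 750 mm from the base axis. Payload 10.2 kg.
Tool frame: the origin (TCP) lies midway between the tips of the shut fingers; the grasp point (between the pads) lies 19 mm behind it; z points along the fingers, y is the line along which they close (so a half turn about z gives the same grasp; the last joint's range is limited). The gripper opens to 85 mm and grips with 20 to 120 N. Pads are 22 mm wide; open, the fingers measure 114 mm over their backs; the gripper's body (76 mm by 85 mm) begins 54 mm behind the grasp point. The pads swing forward as they close: fully open they stand 13 mm farther back than shut.
Start: joints at [1.019, 0.313, 1.498, -0, 1.331, -0.223], TCP at [169.539, 496.878, 231.294] pointing down, gripper open.
Joint ranges: [-2.94, 2.94], [-0.97, 2.17], [0.19, 2.56], [-1.23, 4.37], [0.02, 3.11], [-2.88, 2.88]. Speed limits (rad/s): [2.39, 2.39, 3.01, 3.14, 3.14, 3.14].

## Interface

Orientations are given as a unit quaternion [w, x, y, z].
In Python, from rig import sense, capture, finish_job, find_in, place_of gives the robot as it stands. The module is installed in compiled form; this text tells all that it offers.
- The arm moves only by the shell command python3 -m jog 'ROWS' [FORCE]. ROWS is JSON, a list of rows, each an object of numbers: "tx", "ty", "tz": the shift along the tool's x, y, z in mm; "ax", "ay", "az": the turn, a rotation vector about the tool's x, y, z in rad; "jaw": the closure, from -1 (fully open) to 1 (shut), so that 0 is half open. In form: [{"tx": .., "ty": .., "tz": .., "ax": .., "ay": .., "az": .., "jaw": ..}, ...]. A call has 1 to 5 rows; each row shifts and turns the commanded pose from where the row before left it, along the tool's axes as they then stand; what a row does not reach is not made up. A row lasts 1/8 s, in which the tool goes at most 62.5 mm and 10.7 degrees, less where a joint would pass 70% of its speed; a pose out of reach is approached as far as the arm can. A call with a gripper value outside its range is refused whole. The fingers move at their own pace and stop on an object; FORCE is the grip in N (left out, the last holds). Time passes only in rows, so rows that do not move let the fingers close. It gives the time, the measured TCP pose, the force, the opening and the grip force at its end, in the units of the state.
- sense(): the state, without advancing time (a new reading comes with each control period).
- capture(name): name is "scene" or "top" or "wrist"; returns a dict with "color" (400x640x3 uint8, red, green, blue), "depth" (400x640 float32, mm along the optical axis (not along the pixel's ray), 0 where there is no reading), "fx", "fy", "cx", "cy" (pixels), "camera_from_world" (4x4, takes a point from world to camera coordinates); the wrist camera has in their place "mount" (4x4, takes a point from camera to tool coordinates, whose origin is the TCP and whose axes are the flange's). Camera axes: x right, y up, looking along -z (the intrinsics and any distortion apply to the point x, -y, -z); pixel columns grow to the right and rows downward; lengths in mm; the calibration is good to about 2 mm. The wrist camera is an equidistant fisheye: a pixel r from the principal point sees the ray r / f radians off the axis. A picture is of the moment at which its call begins: read the wrist's pose just before it.
- finish_job(): hands the job in; it is judged then, once.
Trained networks look in the newest picture that a camera, given by its name, has taken for a name from the list of things; names that differ only in an ending like _2 or _b are one class to them, and where a whole thing is asked for, a point or a joint stands for the part that bears it (a point fixed in the world has none). Each returns a list of dicts, best first, with "conf" (0 to 1); they miss things now and then, are a little off and sometimes report something else, mostly with a low value. They report only what shows in the picture. A call takes as long as a camera call.
- find_in(query, camera): "centre" ([column, row] in pixels, amid what is visible of it).
- place_of(query, camera): "centre" ([column, row] in pixels: a listed point, or the origin of a listed thing).
The state is a dict: "time_s": time; "joints": joint angles; "dq": joint speeds; "tau": joint torques, N m; "eef_pos": TCP position; "ee_rot": TCP orientation; "force": force on the tool from outside, world axes, zero at the start; "wrist_torque": the same for the moment, N m; "grip_width": opening from 0.0 (shut) to 1.0 (fully open); "grip_force": force on a finger pad.
Only numpy, scipy, OpenCV 4.12 (cv2) and the standard library are available. Lean on these libraries where they do the work, as an engineer would, in place of code of your own. Each camera call takes 0.05 s, during which the arm holds its last target. There are 200 camera calls.

## Working session

There is one attempt and no reset: what is moved stays moved. The work goes in short steps, Python scripts to look and compute and a shell command to move; the robot and the scene stay as the last step left them, time stands still between calls to the robot, and variables do not carry over. Pictures are saved under pics/ and viewed, at most 10 in all, crops included, and the job is handed in when it is done.

```bash
mkdir -p pics
cat > h.py <<'E'
import numpy as np, cv2
from rig import sense, capture, finish_job, find_in, place_of
def ray_to_plane(c,uv,z):
    # world point on plane z for pixel uv
    M=np.linalg.inv(c["camera_from_world"]); 
    d=np.array([(uv[0]-c["cx"])/c["fx"],-(uv[1]-c["cy"])/c["fy"],-1.])
    o=M[:3,3]; w=M[:3,:3]@d
    return o+w*(z-o[2])/w[2]
def cloud(c):
    v,u=np.mgrid[0:400,0:640]; D=c["depth"]
    P=np.stack([(u-c["cx"])/c["fx"]*D,-(v-c["cy"])/c["fy"]*D,-D,np.ones_like(D)],-1)
    return (P@np.linalg.inv(c["camera_from_world"]).T)[...,:3]
def save(c,n): cv2.imwrite(f"pics/{n}.png",c["color"][...,::-1])
E
python3 - <<'E'
from h import *
np.set_printoptions(precision=2,suppress=True)
s=sense();print(s["time_s"],s["eef_pos"],s["ee_rot"],s["force"])
for n in("top","scene"):
    c=capture(n);save(c,n+"0");np.savez(n+"0.npz",**c)
    for q in("mixer","tube_plate","block_top","plate_hole","plate_slot","rack","reader","marker","tube_a"):
        print(n,q,[(np.round(r["centre"]),round(r["conf"],2)) for r in place_of(q,n)[:2]])
E
```

```text
0.0 [169.39 496.63 230.73] [-0.    0.16  0.99 -0.  ] [-0.42 -0.57 -0.27]
top mixer []
top tube_plate [(array([316., 214.]), 0.67)]
top block_top [(array([316., 228.]), 0.72), (array([317., 214.]), 0.27)]
top plate_hole [(array([344., 210.]), 0.7)]
top plate_slot [(array([288., 210.]), 0.82), (array([315., 216.]), 0.33)]
top rack [(array([217., 225.]), 0.72), (array([461., 260.]), 0.34)]
top reader [(array([460., 258.]), 0.79), (array([212., 231.]), 0.36)]
top marker [(array([448., 186.]), 0.78)]
top tube_a [(array([210., 231.]), 0.58), (array([228., 219.]), 0.55)]
scene mixer [(array([343., 231.]), 0.94), (array([372., 214.]), 0.33)]
scene tube_plate [(array([344., 192.]), 0.76)]
scene block_top [(array([341., 171.]), 0.74)]
scene plate_hole []
scene plate_slot [(array([367., 202.]), 0.71), (array([342., 232.]), 0.67)]
scene rack [(array([454., 241.]), 0.95)]
scene reader [(array([213., 177.]), 0.6)]
scene marker [(array([179., 222.]), 0.6)]
scene tube_a [(array([342., 192.]), 0.75), (array([438., 244.]), 0.64)]
```

Run:
```python
import cv2
a=cv2.imread("pics/top0.png")[130:290,180:500]; cv2.imwrite("pics/top0c.png",cv2.resize(a,None,fx=2.5,fy=2.5,interpolation=cv2.INTER_CUBIC))
```

```text
(no output)
```

View pics/top0c.png

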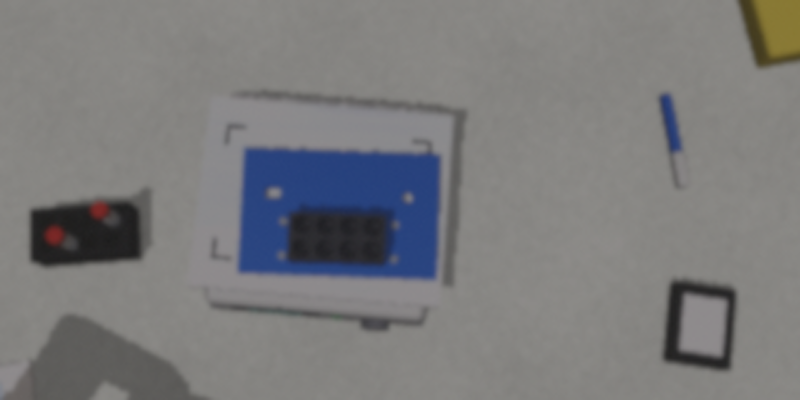

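View pics/scene0.png

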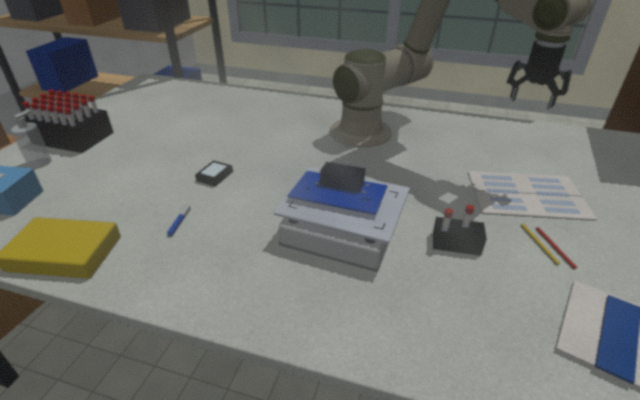

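The top view shows the mixer at crop (325,200), with marks at TL (228,127), TR (430,142) and BL (213,258). The blue plate's corners are (245,148), (440,154), (437,278) and (239,271). The rack is on its left, with the marker and reader on its right. I'll turn these into world positions.

```bash
cat >> h.py <<'E'
def R2(a): return np.array([[np.cos(a),-np.sin(a)],[np.sin(a),np.cos(a)]])
def fit2(local,world):
    # planar rigid fit: world = R(a) local + t
    l=np.array(local,float);w=np.array(world)[:,:2];lc,wc=l-l.mean(0),w-w.mean(0)
    a=np.arctan2((lc[:,0]*wc[:,1]-lc[:,1]*wc[:,0]).sum(),(lc*wc).sum())
    t=w.mean(0)-R2(a)@l.mean(0); return a,t,np.abs((R2(a)@l.T).T+t-w).max()
E
python3 - <<'E'
from h import *
np.set_printoptions(precision=2,suppress=True)
c=np.load("top0.npz")
px=lambda p:(180+(p[0]+.5)/2.5-.5,130+(p[1]+.5)/2.5-.5)
m=[ray_to_plane(c,px(p),100) for p in((228,127),(430,142),(213,258))]
print(m,fit2([(75,115),(75,-115),(-75,115)],m))
p=[ray_to_plane(c,px(q),z) for q,z in zip(((245,148),(440,154),(437,278),(239,271)),(118,118,106,106))]
print(p,fit2([(70,110),(70,-110),(-70,-110),(-70,110)],p))
P=cloud(c)
for q in ((300,165),(380,165),(340,245),(260,240),(420,240),(220,200)):
    u,v=np.round(px(q)).astype(int);print(q,np.median(P[v-1:v+2,u-1:u+2].reshape(-1,3),axis=0))
w=capture("wrist");print(w["mount"],w["fx"],w["cx"],w["cy"]);save(w,"w0")
E
```

```text
[array([635.01, 186.36, 100.  ]), array([620.29, -44.67, 100.  ]), array([484.15, 196.2 , 100.  ])] (np.float64(-0.06378486715004796), array([552.42,  75.97]), np.float64(1.0944684968178393))
[array([606.02, 163.42, 118.  ]), array([601.92, -54.98, 118.  ]), array([464.33, -52.3 , 106.  ]), array([469.29, 165.88, 106.  ])] (np.float64(-0.02016195346078271), array([535.39,  55.5 ]), np.float64(1.6635560683098447))
(300, 165) [587.5  100.5  116.26]
(380, 165) [588.5   11.14 117.28]
(340, 245) [494.18  52.66 150.84]
(260, 240) [502.66 143.14 107.09]
(420, 240) [504.88 -33.97 109.75]
(220, 200) [549.24 190.81  99.2 ]
[[  -0.      0.97    0.26   66.68]
 [   1.      0.      0.      0.06]
 [   0.      0.26   -0.97 -142.64]
 [   0.      0.      0.      1.  ]] 309.70691628693146 321.2888389588905 194.698951595465
```

```bash
cat >> h.py <<'E'
from scipy.spatial.transform import Rotation as Ro
def tool():
    s=sense();q=s["ee_rot"];return s,Ro.from_quat([q[1],q[2],q[3],q[0]]),np.array(s["eef_pos"])
def goto(x,y,z,yaw):
    # remaining turn and shift (tool axes after the turn) to TCP x,y,z, tool pointing down, -x axis at yaw
    s,R,p=tool(); T=Ro.from_euler("z",yaw)*Ro.from_matrix(np.diag([-1.,1,-1]))
    print("t",s["time_s"],"pos",p.round(1),"turn",(R.inv()*T).as_rotvec().round(3),"shift",T.inv().apply(np.array([x,y,z])-p).round(1),"F",np.round(s["force"],1),"w",np.round(s["grip_width"],2))
E
python3 -c "
from h import *
goto(517,-42,205,-0.064)"
```

```text
t 1.05 pos [169.5 496.9 231.3] turn [ 0.    -0.    -0.265] shift [-381.2 -515.5   26.3] F [0.1 0.5 0.5] w 1.0
```

```bash
python3 -m jog '[{"az":-0.13,"jaw":1},{"az":-0.135,"jaw":1},{"tx":-32,"ty":-43,"jaw":1},{"tx":-32,"ty":-43,"jaw":1},{"tx":-32,"ty":-43,"jaw":1}]' 20
python3 -m jog '[{"tx":-32,"ty":-43,"jaw":1},{"tx":-32,"ty":-43,"jaw":1},{"tx":-32,"ty":-43,"jaw":1},{"tx":-32,"ty":-43,"jaw":1},{"tx":-32,"ty":-43,"jaw":1}]'
python3 -m jog '[{"tx":-32,"ty":-43,"jaw":1},{"tx":-32,"ty":-43,"jaw":1},{"tx":-32,"ty":-43,"jaw":1},{"tx":-32,"ty":-43,"jaw":1},{"tz":26,"jaw":1}]'
cat > look.py <<'E'
import sys
from h import *
s,R,p=tool(); c=capture("wrist"); save(c,sys.argv[1]); np.savez(sys.argv[1]+".npz",Rt=R.as_matrix(),p=p,**c)
E
python3 -c "
from h import *
goto(517,-42,205,-0.064)"; python3 look.py w1
```

```text
t 1.05 pos [169.5 496.9 231.3] turn [ 0.    -0.    -0.265] shift [-381.2 -515.5   26.3] F [0.1 0.5 0.5] w 1.0schema error: expected keys tx, ty, tz, ax, ay, az, jaw
schema error: expected keys tx, ty, tz, ax, ay, az, jaw
schema error: expected keys tx, ty, tz, ax, ay, az, jaw
```

View pics/w1.png

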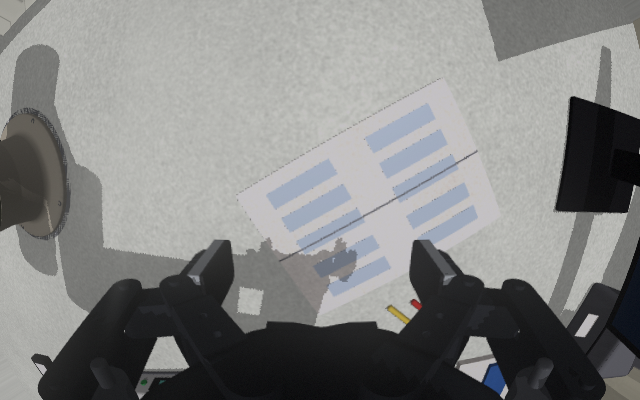

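The wrist view shows the fingers along the bottom of the picture, and up in the picture is toward the robot. That call was refused because every row needs all its keys. I'll look from beyond the plate, then go to the side of the block.

```bash
python3 -m jog '[{"tx":0,"ty":0,"tz":0,"ax":0,"ay":0,"az":-0.13,"jaw":1},{"tx":0,"ty":0,"tz":-10,"ax":0,"ay":0,"az":-0.135,"jaw":1},{"tx":-46,"ty":-36,"tz":0,"ax":0,"ay":0,"az":0,"jaw":1},{"tx":-46,"ty":-36,"tz":0,"ax":0,"ay":0,"az":0,"jaw":1},{"tx":-46,"ty":-36,"tz":0,"ax":0,"ay":0,"az":0,"jaw":1}]' 20
python3 -m jog '[{"tx":-46,"ty":-36,"tz":0,"ax":0,"ay":0,"az":0,"jaw":1},{"tx":-46,"ty":-36,"tz":0,"ax":0,"ay":0,"az":0,"jaw":1},{"tx":-46,"ty":-36,"tz":0,"ax":0,"ay":0,"az":0,"jaw":1},{"tx":-46,"ty":-36,"tz":0,"ax":0,"ay":0,"az":0,"jaw":1},{"tx":-46,"ty":-36,"tz":0,"ax":0,"ay":0,"az":0,"jaw":1}]'
python3 -m jog '[{"tx":-46,"ty":-36,"tz":0,"ax":0,"ay":0,"az":0,"jaw":1},{"tx":-46,"ty":-36,"tz":0,"ax":0,"ay":0,"az":0,"jaw":1},{"tx":-46,"ty":-36,"tz":0,"ax":0,"ay":0,"az":0,"jaw":1},{"tx":0,"ty":0,"tz":0,"ax":0,"ay":0,"az":0,"jaw":1},{"tx":0,"ty":0,"tz":0,"ax":0,"ay":0,"az":0,"jaw":1}]'
python3 -c "
from h import *
goto(640,76,240,-0.064)"; python3 look.py w1b
```

```text
time_s: 1.72
eef_pos: [301.5, 379.0, 241.4]
ee_rot: [0.0, 0.032, 0.999, 0.0]
force: [0.4, 1.6, 0.6]
grip_width: -0.0
grip_force: 0.0
time_s: 2.35
eef_pos: [519.7, 184.5, 241.4]
ee_rot: [0.0, 0.032, 0.999, 0.0]
force: [0.4, 0.6, 0.3]
grip_width: -0.003
grip_force: 0.0
time_s: 2.98
eef_pos: [648.9, 69.8, 241.1]
ee_rot: [-0.0, 0.032, 0.999, 0.0]
force: [-0.1, 0.4, 0.9]
grip_width: 0.002
grip_force: 0.0
t 2.975 pos [648.9  69.8 241.1] turn [ 0.    -0.001  0.   ] shift [9.3 5.6 1.1] F [-0.1  0.4  0.9] w 0.0
```

View pics/w1b.png

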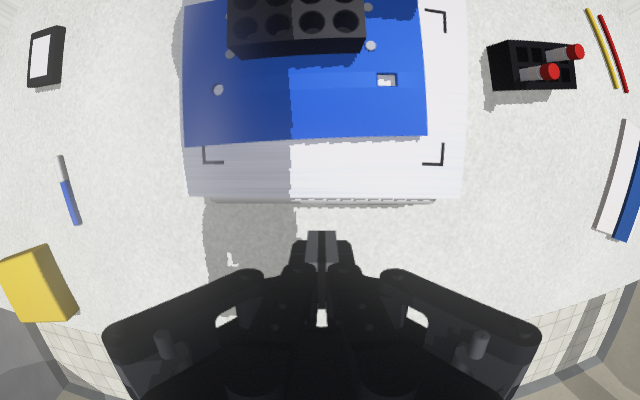

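The picture shows the deck marks at (204,162), (441,163) and (445,11), the slot at (387,79), the hole at (218,90), and the plate's rear edge from (185,147) to (427,134).

```bash
cat >> h.py <<'E'
def wray(c,uv,z):
    # fisheye wrist pixel -> world point at height z
    d=np.array([uv[0]-c["cx"],uv[1]-c["cy"]],float);r=np.hypot(*d);th=r/c["fx"]
    v=np.array([np.sin(th)*d[0]/r,-np.sin(th)*d[1]/r,-np.cos(th)]);M=c["mount"]
    o=c["Rt"]@M[:3,3]+c["p"];w=c["Rt"]@M[:3,:3]@v
    return o+w*(z-o[2])/w[2]
def rep(c,marks,ptop):
    # marks: {(sx,sy):uv} ; ptop: list of (local xy, uv, z)
    a,t,e=fit2([(75*k[0],115*k[1]) for k in marks],[wray(c,u,100) for u in marks.values()])
    print("mixer yaw %.3f c %s err %.1f"%(a,t.round(1),e))
    b,q,e2=fit2([l for l,_,_ in ptop],[wray(c,u,z) for _,u,z in ptop])
    print("plate yaw %.3f c %s err %.1f; rel yaw %.3f offset in mixer %s"%(b,q.round(1),e2,b-a,(R2(-a)@(q-t)).round(1)))
E
python3 - <<'E'
from h import *
c=np.load("w1b.npz")
rep(c,{(1,-1):(204,162),(1,1):(441,163),(-1,1):(445,11)},[((70,-110),(185,147),118.5),((70,110),(427,134),118.5),((20,75),(387,79),114),((20,-75),(218,90),114)])
g=c["color"][55:170,170:460,::-1]
cv2.imwrite("pics/w1bc.png",cv2.resize(g,None,fx=2.7,fy=2.7,interpolation=cv2.INTER_CUBIC))
E
```

```text
mixer yaw -0.070 c [551.4  78.7] err 1.5
plate yaw -0.016 c [533.4  58.7] err 1.0; rel yaw 0.055 offset in mixer [-16.5 -21.3]
```

View pics/w1bc.png

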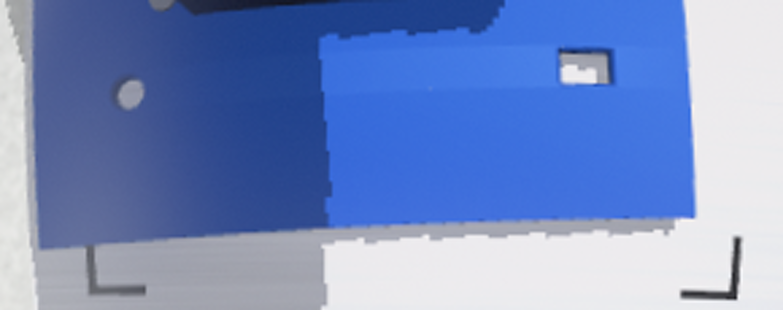

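```bash
cat >> h.py <<'E'
MA,MC=-0.068,np.array([551.6,78.])
def mg(mx,my,z):
    w=R2(MA)@[mx,my]+MC; s,R,p=tool(); print("TCP in mixer",(R2(-MA)@(p[:2]-MC)).round(1),"F mixer",(R2(-MA)@np.array(s["force"])[:2]).round(1)); goto(*w,z,MA)
E
python3 -c "
from h import *
mg(-39,-106,121)"
```

```text
TCP in mixer [97.4 -1.1] F mixer [0.9 1.1]
t 3.025 pos [648.7  70.3 241.5] turn [ 0.    -0.     0.005] shift [ 136.4 -104.9  120.5] F [ 1.   1.1 -0.2] w 0.0
```

```bash
python3 -m jog '[{"tx":46,"ty":-35,"tz":0,"ax":0,"ay":0,"az":0.004,"jaw":1},{"tx":45,"ty":-35,"tz":0,"ax":0,"ay":0,"az":0,"jaw":1},{"tx":45,"ty":-35,"tz":0,"ax":0,"ay":0,"az":0,"jaw":1},{"tx":0,"ty":0,"tz":40,"ax":0,"ay":0,"az":0,"jaw":1},{"tx":0,"ty":0,"tz":40,"ax":0,"ay":0,"az":0,"jaw":1}]'
python3 -m jog '[{"tx":0,"ty":0,"tz":20,"ax":0,"ay":0,"az":0,"jaw":1},{"tx":0,"ty":0,"tz":20,"ax":0,"ay":0,"az":0,"jaw":1},{"tx":0,"ty":0,"tz":0,"ax":0,"ay":0,"az":0,"jaw":1},{"tx":0,"ty":0,"tz":0,"ax":0,"ay":0,"az":0,"jaw":1}]'
python3 -c "
from h import *
mg(-39,-106,121)"; python3 look.py w2
```

```text
time_s: 3.65
eef_pos: [505.9, -25.5, 161.6]
ee_rot: [0.001, 0.034, 0.999, -0.0]
force: [0.7, -0.3, -0.5]
grip_width: 0.002
grip_force: 0.0
time_s: 4.15
eef_pos: [506.8, -25.9, 122.5]
ee_rot: [0.001, 0.033, 0.999, -0.0]
force: [-0.1, -0.5, 0.6]
grip_width: 0.002
grip_force: 0.0
TCP in mixer [ -37.6 -106.7] F mixer [-0.  -0.5]
t 4.15 pos [506.8 -25.9 122.5] turn [-0.     0.002  0.001] shift [1.4 0.7 1.5] F [-0.1 -0.5  0.6] w 0.0
```

View pics/w2.png

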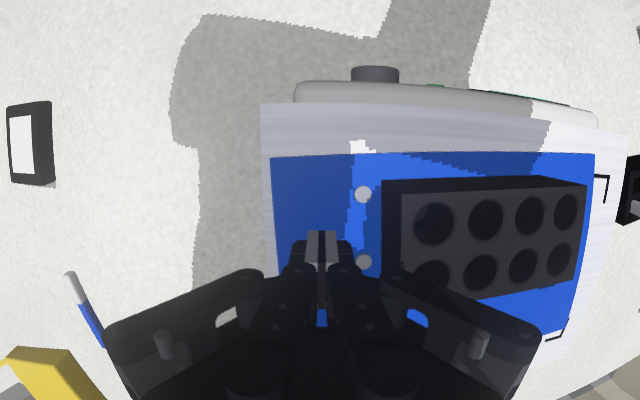

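The shut fingers are at (322,250), right of the block's -y face at about (400,240), and clear of the screw heads. I'll push toward +y.

```bash
python3 -m jog '[{"tx":0,"ty":6,"tz":0,"ax":0,"ay":0,"az":0,"jaw":1},{"tx":0,"ty":6,"tz":0,"ax":0,"ay":0,"az":0,"jaw":1},{"tx":0,"ty":2,"tz":0,"ax":0,"ay":0,"az":0,"jaw":1}]'
python3 -m jog '[{"tx":0,"ty":2,"tz":0,"ax":0,"ay":0,"az":0,"jaw":1},{"tx":0,"ty":1,"tz":0,"ax":0,"ay":0,"az":0,"jaw":1}]'
python3 -m jog '[{"tx":0,"ty":2,"tz":0,"ax":0,"ay":0,"az":0,"jaw":1},{"tx":0,"ty":1,"tz":0,"ax":0,"ay":0,"az":0,"jaw":1}]'
python3 -m jog '[{"tx":0,"ty":2,"tz":0,"ax":0,"ay":0,"az":0,"jaw":1},{"tx":0,"ty":1,"tz":0,"ax":0,"ay":0,"az":0,"jaw":1}]'
python3 -m jog '[{"tx":0,"ty":2,"tz":0,"ax":0,"ay":0,"az":0,"jaw":1},{"tx":0,"ty":1,"tz":0,"ax":0,"ay":0,"az":0,"jaw":1}]'
python3 -c "
from h import *
mg(-39,-66.5,121)"
```

```text
time_s: 4.58
eef_pos: [507.6, -11.8, 121.4]
ee_rot: [0.0, 0.034, 0.999, -0.0]
force: [0.6, 0.2, -0.4]
grip_width: -0.001
grip_force: 0.0
time_s: 4.82
eef_pos: [507.7, -9.3, 121.3]
ee_rot: [-0.0, 0.034, 0.999, -0.0]
force: [-0.1, -0.4, -0.3]
grip_width: -0.0
grip_force: 0.0
time_s: 5.08
eef_pos: [508.0, -6.6, 121.4]
ee_rot: [0.0, 0.034, 0.999, -0.0]
force: [-0.3, -2.2, 0.5]
grip_width: -0.0
grip_force: 1.4
time_s: 5.32
eef_pos: [508.1, -3.4, 121.3]
ee_rot: [-0.0, 0.034, 0.999, -0.0]
force: [-1.2, -3.7, 1.3]
grip_width: -0.0
grip_force: 1.4
time_s: 5.58
eef_pos: [508.4, -0.3, 121.3]
ee_rot: [0.0, 0.034, 0.999, -0.0]
force: [-1.0, -3.1, 1.1]
grip_width: 0.001
grip_force: 1.4
TCP in mixer [-37.8 -81. ] F mixer [-0.8 -3.2]
t 5.575 pos [ 5.084e+02 -3.000e-01  1.213e+02] turn [-0.  0.  0.] shift [ 1.2 14.5  0.3] F [-1.  -3.1  1.1] w 0.0
```

```bash
python3 -m jog '[{"tx":0,"ty":2,"tz":0,"ax":0,"ay":0,"az":0,"jaw":1},{"tx":0,"ty":2,"tz":0,"ax":0,"ay":0,"az":0,"jaw":1},{"tx":0,"ty":2,"tz":0,"ax":0,"ay":0,"az":0,"jaw":1},{"tx":0,"ty":2,"tz":0,"ax":0,"ay":0,"az":0,"jaw":1},{"tx":0,"ty":2,"tz":0,"ax":0,"ay":0,"az":0,"jaw":1}]'
python3 -m jog '[{"tx":0,"ty":1,"tz":0,"ax":0,"ay":0,"az":0,"jaw":1},{"tx":0,"ty":1,"tz":0,"ax":0,"ay":0,"az":0,"jaw":1},{"tx":0,"ty":0,"tz":0,"ax":0,"ay":0,"az":0,"jaw":1}]'
python3 -c "
from h import *
mg(-39,-66.5,121)"; python3 look.py w3
```

```text
time_s: 6.2
eef_pos: [509.1, 9.7, 121.3]
ee_rot: [0.0, 0.034, 0.999, -0.0]
force: [-0.6, -2.9, 1.0]
grip_width: -0.002
grip_force: 1.4
time_s: 6.58
eef_pos: [509.2, 11.8, 121.3]
ee_rot: [-0.0, 0.034, 0.999, 0.0]
force: [-0.1, -1.8, 0.9]
grip_width: -0.002
grip_force: 0.7
TCP in mixer [-37.8 -69. ] F mixer [ 0.  -1.8]
t 6.575 pos [509.2  11.8 121.3] turn [ 0. -0.  0.] shift [1.2 2.5 0.3] F [-0.1 -1.8  0.9] w -0.0
```

View pics/w3.png

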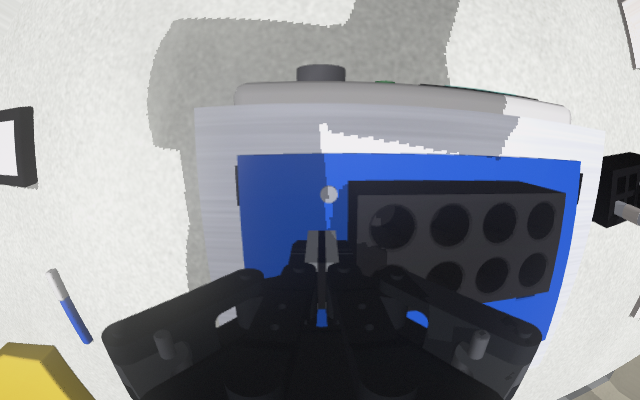

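The front corners are at (238,155) and (580,161), with side marks peeking out at about u=237 and u=580.

Run:
```python
from h import *
c=np.load("w3.npz")
m=lambda u,z:(R2(-MA)@(wray(c,u,z)[:2]-MC)).round(1)
for n,u,z in(("front -y",(238,155),106),("front +y",(580,161),106),("mark-y",(237,185),100),("mark+y",(581,185),100)):print(n,m(u,z))
# row profile of edges
I=c["color"].astype(int)
for v in(165,175,185,195): print(v,[tuple(I[v,u]) for u in range(233,242)],"|",[tuple(I[v,u]) for u in range(574,585)])
```

```text
front -y [ -83.3 -112.6]
front +y [-85.3 106.2]
mark-y [ -65.7 -115.8]
mark+y [-67.3 118.1]
165 [(np.int64(169), np.int64(171), np.int64(182)), (np.int64(157), np.int64(160), np.int64(169)), (np.int64(139), np.int64(140), np.int64(150)), (np.int64(132), np.int64(133), np.int64(143)), (np.int64(101), np.int64(109), np.int64(140)), (np.int64(70), np.int64(88), np.int64(146)), (np.int64(69), np.int64(89), np.int64(152)), (np.int64(68), np.int64(88), np.int64(151)), (np.int64(68), np.int64(90), np.int64(152))] | [(np.int64(45), np.int64(97), np.int64(213)), (np.int64(44), np.int64(96), np.int64(212)), (np.int64(46), np.int64(98), np.int64(214)), (np.int64(46), np.int64(97), np.int64(213)), (np.int64(45), np.int64(98), np.int64(213)), (np.int64(46), np.int64(98), np.int64(213)), (np.int64(166), np.int64(184), np.int64(229)), (np.int64(236), np.int64(237), np.int64(240)), (np.int64(236), np.int64(237), np.int64(241)), (np.int64(236), np.int64(237), np.int64(241)), (np.int64(236), np.int64(237), np.int64(240))]
175 [(np.int64(168), np.int64(170), np.int64(179)), (np.int64(165), np.int64(166
[... 1975 characters left out ...]
.int64(77)), (np.int64(56), np.int64(64), np.int64(90)), (np.int64(58), np.int64(76), np.int64(131)), (np.int64(58), np.int64(82), np.int64(149)), (np.int64(56), np.int64(81), np.int64(148))] | [(np.int64(47), np.int64(98), np.int64(214)), (np.int64(45), np.int64(97), np.int64(213)), (np.int64(46), np.int64(98), np.int64(213)), (np.int64(44), np.int64(96), np.int64(210)), (np.int64(34), np.int64(39), np.int64(58)), (np.int64(144), np.int64(145), np.int64(153)), (np.int64(234), np.int64(235), np.int64(240)), (np.int64(234), np.int64(235), np.int64(240)), (np.int64(234), np.int64(235), np.int64(240)), (np.int64(234), np.int64(235), np.int64(240)), (np.int64(234), np.int64(235), np.int64(240))]
```

```bash
python3 -m jog '[{"tx":0,"ty":1,"tz":0,"ax":0,"ay":0,"az":0,"jaw":1},{"tx":0,"ty":1,"tz":0,"ax":0,"ay":0,"az":0,"jaw":1},{"tx":0,"ty":1,"tz":0,"ax":0,"ay":0,"az":0,"jaw":1},{"tx":0,"ty":0,"tz":0,"ax":0,"ay":0,"az":0,"jaw":1}]'
python3 -m jog '[{"tx":0,"ty":-6,"tz":0,"ax":0,"ay":0,"az":0,"jaw":1},{"tx":0,"ty":-8,"tz":0,"ax":0,"ay":0,"az":0,"jaw":1},{"tx":0,"ty":0,"tz":-30,"ax":0,"ay":0,"az":0,"jaw":1},{"tx":0,"ty":0,"tz":-40,"ax":0,"ay":0,"az":0,"jaw":1},{"tx":0,"ty":0,"tz":-20,"ax":0,"ay":0,"az":0,"jaw":0}]'
python3 -c "
from h import *
mg(-92,-0,135)
mg(92,-0,240)"
```

```text
time_s: 7.12
eef_pos: [509.4, 14.7, 121.3]
ee_rot: [0.0, 0.034, 0.999, 0.0]
force: [-1.0, -1.9, 0.0]
grip_width: -0.005
grip_force: 0.8
time_s: 7.75
eef_pos: [508.9, 0.1, 213.3]
ee_rot: [0.001, 0.034, 0.999, -0.0]
force: [1.0, -0.6, -0.5]
grip_width: 0.199
grip_force: 0.0
TCP in mixer [-37.3 -80.6] F mixer [ 1.  -0.5]
t 7.75 pos [5.089e+02 1.000e-01 2.133e+02] turn [-0.     0.003 -0.   ] shift [54.7 80.6 78.3] F [ 1.  -0.6 -0.5] w 0.2
TCP in mixer [-37.3 -80.6] F mixer [ 1.  -0.5]
t 7.75 pos [5.089e+02 1.000e-01 2.133e+02] turn [-0.     0.003 -0.   ] shift [-129.3   80.6  -26.7] F [ 1.  -0.6 -0.5] w 0.2
```

```bash
python3 -m jog '[{"tx":32,"ty":40,"tz":0,"ax":0,"ay":0,"az":0,"jaw":0},{"tx":32,"ty":40,"tz":0,"ax":0,"ay":0,"az":0,"jaw":0},{"tx":0,"ty":0,"tz":40,"ax":0,"ay":0,"az":0,"jaw":0},{"tx":0,"ty":0,"tz":40,"ax":0,"ay":0,"az":0,"jaw":0},{"tx":0,"ty":0,"tz":16,"ax":0,"ay":0,"az":0,"jaw":0}]'
python3 -m jog '[{"tx":0,"ty":0,"tz":0,"ax":0,"ay":0,"az":0,"jaw":0},{"tx":0,"ty":0,"tz":0,"ax":0,"ay":0,"az":0,"jaw":0}]'
python3 -c "
from h import *
mg(-83,0,116)"; python3 look.py w4
```

```text
time_s: 8.38
eef_pos: [449.0, 84.6, 113.5]
ee_rot: [-0.001, 0.034, 0.999, 0.0]
force: [1.0, 0.3, 0.7]
grip_width: 0.503
grip_force: 0.0
time_s: 8.62
eef_pos: [450.5, 84.6, 116.1]
ee_rot: [0.001, 0.034, 0.999, 0.0]
force: [0.2, 0.7, 0.0]
grip_width: 0.501
grip_force: 0.0
TCP in mixer [-101.3   -0.3] F mixer [0.1 0.7]
t 8.625 pos [450.5  84.6 116.1] turn [ 0.     0.001 -0.   ] shift [-18.3   0.3   0.1] F [0.2 0.7 0. ] w 0.5
```

View pics/w4.png

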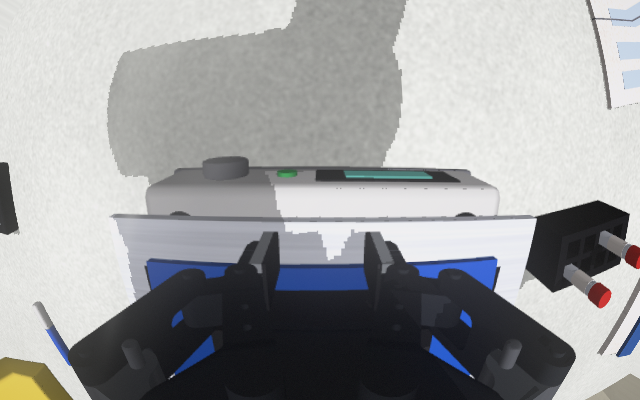

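The open fingers, at (262,260) and (378,260), stand in front of the block. The plate's front edge at v≈262 looks square with the deck. I'll push toward +x.

```bash
python3 -m jog '[{"tx":-6,"ty":0,"tz":0,"ax":0,"ay":0,"az":0,"jaw":0},{"tx":-5,"ty":0,"tz":0,"ax":0,"ay":0,"az":0,"jaw":0},{"tx":-2,"ty":0,"tz":0,"ax":0,"ay":0,"az":0,"jaw":0},{"tx":-1,"ty":0,"tz":0,"ax":0,"ay":0,"az":0,"jaw":0}]'
python3 -m jog '[{"tx":-1,"ty":0,"tz":0,"ax":0,"ay":0,"az":0,"jaw":0},{"tx":-1,"ty":0,"tz":0,"ax":0,"ay":0,"az":0,"jaw":0}]'
python3 -m jog '[{"tx":-1,"ty":0,"tz":0,"ax":0,"ay":0,"az":0,"jaw":0},{"tx":-1,"ty":0,"tz":0,"ax":0,"ay":0,"az":0,"jaw":0}]'
python3 -m jog '[{"tx":-1,"ty":0,"tz":0,"ax":0,"ay":0,"az":0,"jaw":0},{"tx":-1,"ty":0,"tz":0,"ax":0,"ay":0,"az":0,"jaw":0}]'
python3 -m jog '[{"tx":-1,"ty":0,"tz":0,"ax":0,"ay":0,"az":0,"jaw":0},{"tx":-1,"ty":0,"tz":0,"ax":0,"ay":0,"az":0,"jaw":0}]'
python3 -c "
from h import *
mg(-83,0,116)"
```

```text
time_s: 9.18
eef_pos: [464.1, 83.8, 115.3]
ee_rot: [-0.0, 0.034, 0.999, 0.0]
force: [0.3, 1.0, -0.1]
grip_width: 0.502
grip_force: 0.0
time_s: 9.43
eef_pos: [465.9, 83.7, 115.3]
ee_rot: [-0.0, 0.034, 0.999, -0.0]
force: [-0.0, -0.1, 0.7]
grip_width: 0.5
grip_force: 0.0
time_s: 9.68
eef_pos: [467.5, 83.6, 115.2]
ee_rot: [-0.001, 0.034, 0.999, 0.0]
force: [-4.2, 0.7, 2.0]
grip_width: 0.501
grip_force: 2.0
time_s: 9.93
eef_pos: [469.7, 83.5, 115.2]
ee_rot: [-0.0, 0.034, 0.999, 0.0]
force: [-3.7, 0.6, 2.5]
grip_width: 0.498
grip_force: 1.9
time_s: 10.18
eef_pos: [471.9, 83.3, 115.2]
ee_rot: [-0.0, 0.034, 0.999, 0.0]
force: [-3.1, 1.3, 0.5]
grip_width: 0.504
grip_force: 1.8
TCP in mixer [-79.8  -0.2] F mixer [-3.2  1.1]
t 10.175 pos [471.9  83.3 115.2] turn [ 0. -0.  0.] shift [ 3.2  0.2 -0.8] F [-3.1  1.3  0.5] w 0.5
```

```bash
python3 -m jog '[{"tx":-1,"ty":0,"tz":0,"ax":0,"ay":0,"az":0,"jaw":0},{"tx":-1,"ty":0,"tz":0,"ax":0,"ay":0,"az":0,"jaw":0},{"tx":-1,"ty":0,"tz":0,"ax":0,"ay":0,"az":0,"jaw":0},{"tx":-1,"ty":0,"tz":0,"ax":0,"ay":0,"az":0,"jaw":0},{"tx":-1,"ty":0,"tz":0,"ax":0,"ay":0,"az":0,"jaw":0}]'
python3 -m jog '[{"tx":-1,"ty":0,"tz":0,"ax":0,"ay":0,"az":0,"jaw":0}]'
python3 -m jog '[{"tx":-1,"ty":0,"tz":0,"ax":0,"ay":0,"az":0,"jaw":0}]'
python3 -m jog '[{"tx":-1,"ty":0,"tz":0,"ax":0,"ay":0,"az":0,"jaw":0}]'
python3 -c "
from h import *
mg(-69.5,0,116)"; python3 look.py w5
```

```text
time_s: 10.8
eef_pos: [477.1, 82.9, 115.3]
ee_rot: [0.0, 0.034, 0.999, -0.0]
force: [-2.0, -0.6, -0.4]
grip_width: 0.5
grip_force: 1.3
time_s: 10.92
eef_pos: [478.2, 82.8, 115.4]
ee_rot: [0.0, 0.034, 0.999, -0.0]
force: [-2.4, 0.3, 0.0]
grip_width: 0.499
grip_force: 1.2
time_s: 11.05
eef_pos: [479.5, 82.7, 115.5]
ee_rot: [0.001, 0.034, 0.999, -0.0]
force: [0.2, 0.7, -0.4]
grip_width: 0.503
grip_force: 0.0
time_s: 11.18
eef_pos: [480.3, 82.7, 115.4]
ee_rot: [0.0, 0.034, 0.999, -0.0]
force: [0.4, 0.5, -0.0]
grip_width: 0.501
grip_force: 0.0
TCP in mixer [-71.4  -0.2] F mixer [0.4 0.5]
t 11.175 pos [480.3  82.7 115.4] turn [0.    0.001 0.   ] shift [-1.9  0.2 -0.6] F [ 0.4  0.5 -0. ] w 0.5
```

View pics/w5.png

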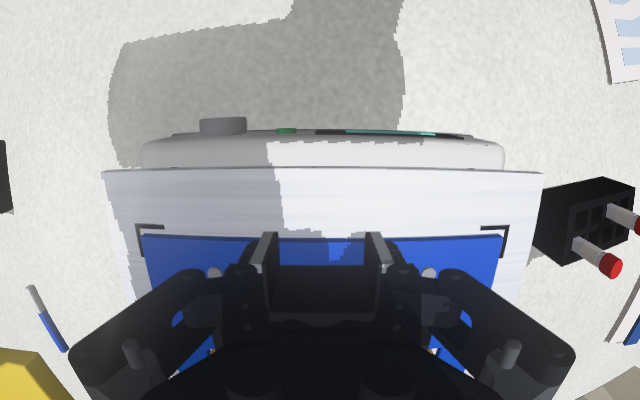

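The force fell to zero, and the plate now sits evenly inside the front marks at (137,226) and (507,228), so it seems to have dropped. I'll back off, rise, and check from behind.

```bash
python3 -m jog '[{"tx":8,"ty":0,"tz":0,"ax":0,"ay":0,"az":0,"jaw":0},{"tx":10,"ty":0,"tz":0,"ax":0,"ay":0,"az":0,"jaw":0},{"tx":0,"ty":0,"tz":-40,"ax":0,"ay":0,"az":0,"jaw":0},{"tx":0,"ty":0,"tz":-45,"ax":0,"ay":0,"az":0,"jaw":1},{"tx":0,"ty":0,"tz":-42,"ax":0,"ay":0,"az":0,"jaw":1}]'
python3 -m jog '[{"tx":-45,"ty":0,"tz":0,"ax":0,"ay":0,"az":0,"jaw":1},{"tx":-45,"ty":0,"tz":0,"ax":0,"ay":0,"az":0,"jaw":1},{"tx":-45,"ty":0,"tz":0,"ax":0,"ay":0,"az":0,"jaw":1},{"tx":-45,"ty":0,"tz":0,"ax":0,"ay":0,"az":0,"jaw":1},{"tx":0,"ty":0,"tz":0,"ax":0,"ay":0,"az":0,"jaw":1}]'
python3 look.py w6
python3 - <<'E'
from h import *
c=capture("top");P=cloud(c).reshape(-1,3);m=(R2(-MA)@(P[:,:2]-MC).T).T
for n,x0,x1,y0,y1 in(("rear-y",35,60,-95,-60),("rear+y",35,60,60,95),("front-y",-60,-40,-95,-65),("front+y",-60,-40,65,95),("deck",85,105,-100,100)):
    k=(m[:,0]>x0)&(m[:,0]<x1)&(m[:,1]>y0)&(m[:,1]<y1);print(n,np.median(P[k,2]).round(1),k.sum())
E
```

```text
time_s: 11.85
eef_pos: [461.2, 84.1, 243.8]
ee_rot: [0.0, 0.034, 0.999, 0.0]
force: [1.1, -0.4, -0.0]
grip_width: 0.081
grip_force: 0.0
time_s: 12.48
eef_pos: [642.5, 71.4, 240.3]
ee_rot: [-0.001, 0.034, 0.999, 0.0]
force: [-1.4, 0.1, -0.4]
grip_width: 0.0
grip_force: 0.0
rear-y 107.2 157
rear+y nan 0
front-y 105.7 77
front+y nan 0
deck 537.8 903
  return _methods._mean(a, axis=axis, dtype=dtype,
  ret = ret.dtype.type(ret / rcount)
```

View pics/w6.png

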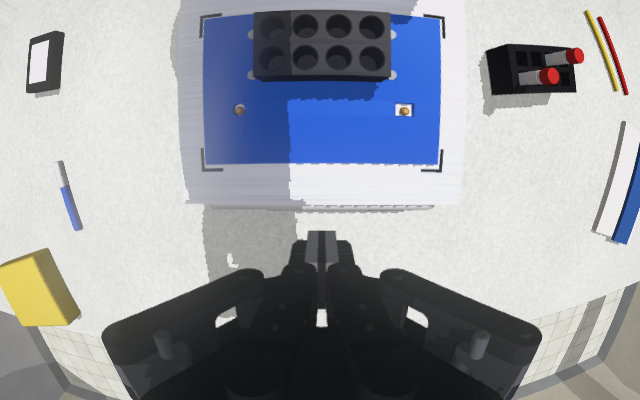

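Both brass noses show, at (240,110) in the hole and (404,111) in the slot, and the plate sits inside all four marks. I'll check flatness with the wrist camera's depth, against the deck.

Run:
```python
from h import *
c=dict(np.load("w6.npz"));D=c["depth"];print(D.shape)
def pt(u,v):
    d=np.array([u-c["cx"],v-c["cy"]]);r=np.hypot(*d);th=r/c["fx"];z=np.median(D[v-2:v+3,u-2:u+3])
    q=np.array([np.tan(th)*d[0]/r*z,-np.tan(th)*d[1]/r*z,-z,1]);M=c["mount"]
    return (c["Rt"]@(M@q)[:3]+c["p"]).round(1)
for n,u,v in(("deck rear-y",250,183),("deck rear+y",400,183),("deck +y side",450,100),("deck -y side",193,100),("rear-y",220,152),("rear+y",425,152),("mid",320,120),("front-y",220,40),("front+y",425,40)):print(n,pt(u,v))
P=[((70,-110),(204,164),106),((70,110),(439,163),106),((20,75),(404,110),106),((20,-75),(239,110),106)]
rep(c,{(1,-1):(204,169),(1,1):(440,169),(-1,1):(443,16),(-1,-1):(202,17)},P)
```

```text
(400, 640)
deck rear-y [636.1   3.7  99.7]
deck rear+y [645.8 146.9  99.9]
deck +y side [567.3 199.6 100.2]
deck -y side [550.6 -44.8 100.1]
rear-y [603.1 -20.4 105.9]
rear+y [616.1 170.3 105.9]
mid [582.2  74.5 105.8]
front-y [498.  -11.5 105.9]
front+y [510.6 175.9 105.8]
mixer yaw -0.067 c [551.2  78.8] err 0.9
plate yaw -0.066 c [550.9  77.8] err 1.7; rel yaw 0.002 offset in mixer [-0.3 -1. ]
```

The plate is flat: it reads 105.9 mm everywhere, with the deck at 100 mm. It is centred within 1 mm and square with the deck, and the robot is clear of it.

```bash
python3 -c "
from rig import finish_job
print(finish_job())"
```

```text
the job is handed in; nothing more can be done
None
```

The plate is seated flat over both pins (105.9 mm at every point measured, centred within about 1 mm), the rack, tubes, reader and marker were not touched, and the job was handed in at about 12.5 s.

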